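Shut the clamp on the cymbal post

TASK

On the drum-room bench two socket blocks are screwed down, both with their lever up, and a short cymbal post has been dropped into one of them. Swing the lever of the block that holds the post down until it is fully shut. Leave the empty block's lever as it is and leave the post standing in its socket.

Things in the scene. Friction and masses are not known exactly. Their poses are not given: they have to be found in the camera images.
- post_lever (a joint): Lever to shut, on the block with the post: steel bar 16 mm wide, 9 thick, with a black grip at its free end (34 long, 22 wide, 12 thick). Level hinge axis, square to the lever, 50 mm above the table. Rad: 0 = fully shut, lever level (rigid stop); larger = tip raised, starts 0.5 to 1.0. Stiff: stays where left, moves at 1 to 2 N on the grip. Shut, the grip overhangs the block, 44 mm above the table.
- post_lever_tip (a point): Middle of that lever's free end, 100 mm from the hinge axis. In plan, post, hinge and tip lie on one line: hinge 34 mm from the post, tip 100 mm x cos(joint) beyond the hinge. The block is fixed: aluminium, 46 mm wide, 42 high (hinge cheeks 59), on a steel foot 130 x 64 x 6 mm.
- post_mid (a point): Centre of the cymbal post (half-way up its 110 mm): upright loose steel tube 19 mm across with a 30 mm grey felt and a brass wing nut on top, standing 32 mm deep in the round socket of the block to be clamped with about 1 mm play; its top is 120 mm above the table.
- spare_lever_tip (a point): Free end of the same kind of lever on the other block, alike but with an empty socket. It is not to be moved.
Things that resemble listed ones, but are neither listed nor needed, are in the scene too. There is more than one size of the part that bears post_mid; the job needs the middle-sized.

How it is judged:
By the outcome, as a careful person would: the job done as asked, in the order asked, and still so for the second after the job is handed in, with the robot touching nothing.
It also fails if it takes over 29 s, if anything falls off the work surface, if the arm or the gripper's body presses on something with over 40 N, if the wrist force passes 120 N, or if a joint passes its speed limit or range.

ROBOT

A 6-joint arm with a two-finger parallel gripper is mounted at the origin on the work surface. World frame = base frame: x ahead of the robot, y to its left, z up, the work surface at z = 0. Lengths are in mm, angles in rad, forces in N, time in s.
With the tool pointing down it reaches from about 350 to 850 mm from the base axis. Payload 8.1 kg.
Tool frame: the origin (TCP) lies midway between the tips of the shut fingers; the grasp point (between the pads) lies 19 mm behind it (arm.hold_point_z is the distance from the TCP to the grasp point, in mm); z points along the fingers, y is the line along which they close (so a half turn about z gives the same grasp; the last joint's range is limited). The gripper opens to 93 mm and grips with 3 to 60 N. Pads are 15 mm wide; open, the fingers measure 128 mm over their backs; the gripper's body (75 mm by 188 mm) begins 65 mm behind the grasp point.
Start: joints at [-1.218, 0.13, 1.488, -0, 1.523, -0.085], TCP at [254.389, -543.407, 218.635] pointing down, gripper open.
Joint ranges: [-2.96, 2.96], [-0.89, 2.26], [0.02, 2.5], [-1.34, 4.48], [0, 2.73], [-2.66, 2.66]. Speed limits (rad/s): [2.39, 2.39, 2.79, 3.14, 3.14, 3.14].

INTERFACE

Orientations are given as a unit quaternion [w, x, y, z].
In Python, from cell import arm gives the robot as it stands. The module is installed in compiled form; this text tells all that it offers.
- The arm moves only by the tool drive_tool, never from a script. Its argument "moves" is a list of rows, each an object with "travel": the shift along the tool's x, y, z in m, a list of three; "rotation": the turn, a rotation vector about the tool's x, y, z in degrees, a list of three; "fingers": the opening, from 0 (shut) to 1 (fully open). In form: [{"travel": [x, y, z], "rotation": [rx, ry, rz], "fingers": fingers}, ...]. A call has 1 to 8 rows; each row shifts and turns the commanded pose from where the row before left it, along the tool's axes as they then stand; what a row does not reach is not made up. A row lasts 1/10 s, in which the tool goes at most 50 mm and 8.59 degrees, less where a joint would pass 70% of its speed; a pose out of reach is approached as far as the arm can. A call is refused whole if a number of a shift passes 0.05 or a number of a turn 8.59, either way. A call with a gripper value outside its range is refused whole. The fingers move at their own pace and stop on an object; "squeeze" is the grip in N (left out, the last holds). Time passes only in rows, so rows that do not move let the fingers close. It gives the time, the measured TCP pose, the force, the opening and the grip force at its end, in the units of the state.
- arm.state(): the state, without advancing time (a new reading comes with each control period).
- arm.get_image(name): name is "scene" or "side" or "wrist"; returns a dict with "pixels" (420x560x3 uint8, red, green, blue), "fov_y" (degrees; the focal length in pixels is half the picture's height over the tangent of half this angle, whatever the lens; pixels are square), "cx", "cy" (the principal point, pixels), "k1" (the pictures are not rectified: a ray, as slopes to the right and down, at radius r is drawn at 1 + k1 r^2 times it, then the intrinsics apply), "eye" and "attitude" of the camera in the world; the wrist camera has in their place "tool_from_camera" (4x4, takes a point from camera to tool coordinates, whose origin is the TCP and whose axes are the flange's). Camera axes: x right, y up, looking along -z (the intrinsics and any distortion apply to the point x, -y, -z); pixel columns grow to the right and rows downward; lengths in mm; the calibration is good to about 2 mm. A picture is of the moment at which its call begins: read the wrist's pose just before it. There is no depth.
- arm.sign_off(): hands the job in; it is judged then, once.
The state is a dict: "time_s": time; "q": joint angles; "joint_vel": joint speeds; "effort": joint torques, N m; "position": TCP position; "eef_rot": TCP orientation; "force": force on the tool from outside, world axes, zero at the start; "wrist_torque": the same for the moment, N m; "opening": finger opening in mm; "grasp_force": force on a finger pad.
Only numpy, scipy, OpenCV 4.12 (cv2) and the standard library are available. Lean on these libraries where they do the work, as an engineer would, in place of code of your own. Each camera call takes 0.05 s, during which the arm holds its last target. There are 200 camera calls.

## Working session

There is one attempt and no reset: what is moved stays moved. The work goes in short steps, Python scripts to look and compute and a tool call to move; the robot and the scene stay as the last step left them, time stands still between calls to the robot, and variables do not carry over. Pictures are saved under pics/ and viewed, at most 10 in all, crops included, and the job is handed in when it is done.

Besides the shell and the picture viewer there is one more tool, called after "Request:" as a command line: name --argument value ..., lists and objects as JSON in quotes. drive_tool: Moves the arm, as the interface text tells. Its arguments: {"type":"object","properties":{"moves":{"type":"array","items":{"type":"object","properties":{"travel":{"type":"array","items":{"type":"number"}},"rotation":{"type":"array","items":{"type":"number"}},"fingers":{"type":"number"}}}},"squeeze":{"type":"number"}},"required":["moves"]}

```bash
mkdir -p pics
cat > h.py <<'E'
import numpy as np, cv2, pickle
from scipy.spatial.transform import Rotation as R
from cell import arm
def snap(n,f):
    s=arm.state(); d=arm.get_image(n); d['s']=s
    cv2.imwrite(f'pics/{f}.png',d['pixels'][:,:,::-1]); pickle.dump(d,open(f'{f}.pkl','wb')); return d
def load(f): return pickle.load(open(f'{f}.pkl','rb'))
def rot(q): return R.from_quat([q[1],q[2],q[3],q[0]]).as_matrix()
def cam(d):
    if 'eye' in d:
        a=np.array(d['attitude'],float); return np.array(d['eye'],float),(a if a.shape==(3,3) else rot(a))
    T=np.array(d['tool_from_camera']); M=rot(d['s']['eef_rot']); return M@T[:3,3]+np.array(d['s']['position']),M@T[:3,:3]
def ray(d,u,v):
    f=210/np.tan(np.radians(d['fov_y']/2)); x=(u-d['cx'])/f; y=(v-d['cy'])/f
    a,b=x,y
    for _ in range(30):
        k=1+d['k1']*(a*a+b*b); a,b=x/k,y/k
    e,M=cam(d); r=M@np.array([a,-b,-1]); return e,r/np.linalg.norm(r)
def onz(d,u,v,z):
    e,r=ray(d,u,v); return e+r*(z-e[2])/r[2]
def tri(obs):
    A=np.zeros((3,3));b=np.zeros(3);L=[]
    for d,u,v in obs:
        e,r=ray(d,u,v);P=np.eye(3)-np.outer(r,r);A+=P;b+=P@e;L.append((P,e))
    p=np.linalg.solve(A,b); return p,[np.linalg.norm(P@(p-e)) for P,e in L]
E
python3 - <<'E'
from h import *
for n in('scene','side'):
    d=snap(n,n); print({k:v for k,v in d.items() if k not in('pixels','s')})
print(arm.state())
E
```

```text
{'fov_y': 48.233851079652744, 'cx': 276.3689807990269, 'cy': 204.36974373729555, 'k1': -0.02556349085876971, 'eye': array([1061.43318143,  629.25160476,  609.16229279]), 'attitude': array([0.26065528, 0.12938443, 0.44898822, 0.84482428])}
{'fov_y': 49.24825331534811, 'cx': 271.7304425715807, 'cy': 213.04126621093855, 'k1': -0.03797901631746406, 'eye': array([286.3490306 , 585.0820914 , 479.78677143]), 'attitude': array([-0.20420545, -0.13114431,  0.48208807,  0.8418387 ])}
{'time_s': 0.1, 'q': array([-1.21840225e+00,  1.31063820e-01,  1.48916761e+00,  9.49434545e-06,
        1.52296608e+00, -8.54275859e-02]), 'joint_vel': array([ 0.0010304 , -0.00144699, -0.00445493,  0.00024849, -0.00093467,
        0.00069293]), 'effort': array([ 1.29286753e-03, -5.61341858e+01, -4.93095410e+01,  7.70382187e-02,
        2.90299795e-02, -4.97448252e-05]), 'position': array([ 254.2165938 , -542.93345191,  217.70688142]), 'eef_rot': array([-7.95923930e-04,  9.76134295e-01,  2.17166282e-01, -1.02093923e-04]), 'force': array([ 0.24337323, -0.82982667, -0.71363817]), 'wrist_torque': array([-0.00831633, -0.04157257, -0.00671559]), 'grasp_force': 0.0, 'opening': 92.59071646072644}
```

View pics/scene.png

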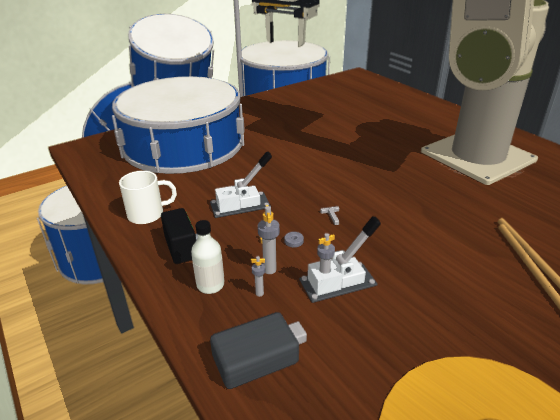

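View pics/side.png

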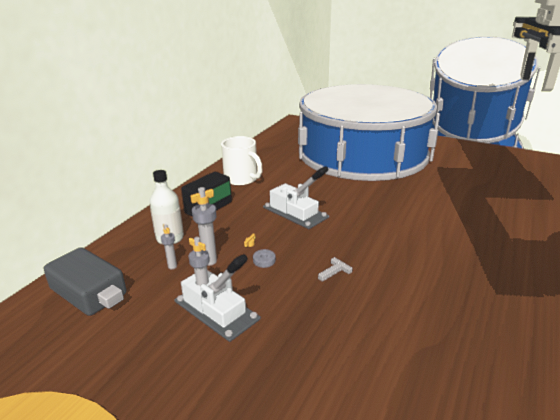

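The scene view shows three posts. The tall one (268,240) and the small one (259,275) stand loose on the table, and the middle-sized one (326,255) stands in the near block, whose lever grip is at (368,232). The far block (238,197), with its grip at (264,160), is empty. The side view agrees: post at (199,262), its grip at (238,263), spare grip at (318,175). The target is therefore the near block's lever, which I'll confirm in a crop.

Run:
```python
from h import *
a=load('scene');b=load('side')
A=cv2.resize(a['pixels'][190:310,230:400],None,fx=4,fy=4,interpolation=cv2.INTER_CUBIC)[:,:,::-1]
B=cv2.resize(b['pixels'][220:345,160:280],None,fx=4,fy=4,interpolation=cv2.INTER_CUBIC)[:,:,::-1]
C=np.zeros((500,1160,3),np.uint8);C[:480,:680]=A;C[:500,680:]=B
cv2.imwrite('pics/crop.png',cv2.resize(C,(800,345)))
for n,o in dict(tip=[(a,376,222),(b,243,260)],nut=[(a,326,239),(b,198,242)],hinge=[(a,346,262),(b,208,294)],spare=[(a,267,156),(b,325,171)]).items():
    print(n,*tri(o))
# foot corners at z=6
for u,v in[(302,278),(368,264),(374,284),(312,299)]: print('foot',onz(a,u,v,6))
```

```text
tip [558.35422207 175.11452152 123.64027589] [np.float64(2.1501571029477415), np.float64(2.1501571029477398)]
nut [649.65555233 151.4634794  111.65912512] [np.float64(1.7055227202836596), np.float64(1.7055227202836822)]
hinge [617.84714033 176.40811297  53.37914269] [np.float64(5.249133533372313), np.float64(5.249133533372322)]
spare [ 574.40806881 -148.8087106   114.44430666] [np.float64(0.9249134393684108), np.float64(0.92491343936835)]
foot [672.76351554 117.86952266   6.        ]
foot [545.96586147 158.92280616   6.        ]
foot [574.55812235 205.50579997   6.        ]
foot [690.01540329 170.91022317   6.        ]
```

View pics/crop.png

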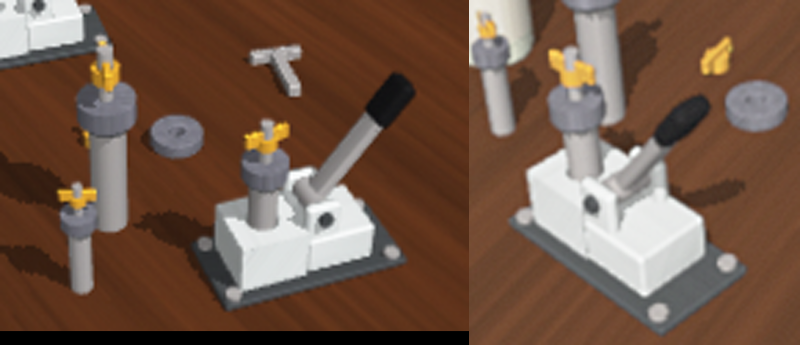

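The crop confirms it: the near block holds the middle-sized post and the far socket is empty. The measured sizes fit too: tip to post is 94 mm in plan and the tip is at about z 124, which gives a joint angle of about 0.9. The lever points along yaw 164°. I'll turn the tool so its x axis lies along the lever, shut the fingers and approach high.

Request:
drive_tool --moves '[{"travel":[0,0,0],"rotation":[0,0,8.2],"fingers":0},{"travel":[0,0,0],"rotation":[0,0,8.2],"fingers":0},{"travel":[0,0,0],"rotation":[0,0,8.2],"fingers":0},{"travel":[0,0,0],"rotation":[0,0,8.2],"fingers":0},{"travel":[0,0,0],"rotation":[0,0,8.0],"fingers":0},{"travel":[0.007,-0.048,0],"rotation":[0,0,0],"fingers":0},{"travel":[0.007,-0.048,0],"rotation":[0,0,0],"fingers":0},{"travel":[0.007,-0.048,0],"rotation":[0,0,0],"fingers":0}]'

```text
time_s: 0.9
position: [313.6, -408.8, 217.8]
eef_rot: [-0.001, 0.991, -0.137, -0.0]
force: [1.0, -0.2, 0.4]
opening: 33.6
grasp_force: 0.0
```

Request:
drive_tool --moves '[{"travel":[0.007,-0.048,0],"rotation":[0,0,0],"fingers":0},{"travel":[0.007,-0.048,0],"rotation":[0,0,0],"fingers":0},{"travel":[0.007,-0.048,0],"rotation":[0,0,0],"fingers":0},{"travel":[0.007,-0.048,0],"rotation":[0,0,0],"fingers":0},{"travel":[0.007,-0.048,0],"rotation":[0,0,0],"fingers":0},{"travel":[0.007,-0.048,0],"rotation":[0,0,0],"fingers":0},{"travel":[0.007,-0.048,0],"rotation":[0,0,0],"fingers":0},{"travel":[0.007,-0.048,0],"rotation":[0,0,0],"fingers":0}]'

```text
time_s: 1.7
position: [471.7, -54.0, 218.4]
eef_rot: [0.0, 0.991, -0.137, -0.0]
force: [1.2, -0.7, 0.5]
opening: 0.6
grasp_force: 0.0
```

Request:
drive_tool --moves '[{"travel":[0.007,-0.048,0],"rotation":[0,0,0],"fingers":0},{"travel":[0.007,-0.048,0],"rotation":[0,0,0],"fingers":0},{"travel":[0.007,-0.048,0],"rotation":[0,0,0],"fingers":0},{"travel":[0.007,-0.048,0],"rotation":[0,0,0],"fingers":0},{"travel":[0,0,0],"rotation":[0,0,0],"fingers":0},{"travel":[0,0,0],"rotation":[0,0,0],"fingers":0}]'

```text
time_s: 2.3
position: [550.1, 122.1, 217.6]
eef_rot: [0.0, 0.991, -0.135, -0.001]
force: [-0.1, -0.9, 0.4]
opening: 0.6
grasp_force: 0.0
```

Run:
```python
from h import *
d=snap('wrist','w1'); s=d['s']; print(s['position'],s['eef_rot'],s['q'],cam(d)[0])
```

```text
[550.0552298  122.13795748 217.63922563] [ 4.25650159e-04  9.90780328e-01 -1.35474510e-01 -9.04003354e-04] [ 1.27743712e-01  3.43928206e-02  1.59132656e+00 -3.51225561e-04
  1.51784066e+00  1.97034386e+00] [629.94175674  99.98644551 383.08692962]
```

View pics/w1.png

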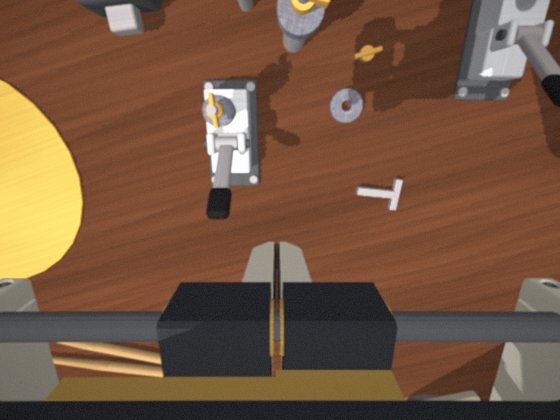

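The wrist view shows the near block upright in the picture, so the tool's x axis lies along the lever. The post is at (217,110), the hinge cheeks at (227,143), the grip's free end at (217,214), and the fingertips at (275,248).

Run:
```python
from h import *
d=load('w1')
print('bolts',[onz(d,u,v,8).round(0)[:2] for u,v in[(209,86),(250,86),(252,180),(215,182)]])
h=onz(d,227,143,54); p=onz(d,214,110,115); t=onz(d,217,214,125)
print('hinge',h,'post',p,'tip',t)
for a,b in((p,h),(h,t),(p,t)):
    v=(b-a)[:2]; print(np.linalg.norm(v),np.degrees(np.arctan2(v[1],v[0])))
a=load('scene')
print(tri([(a,376,222),(load('side'),243,260),(d,217,214)]),tri([(a,326,239),(load('side'),198,242),(d,214,110)]))
```

```text
bolts [array([685., 168.]), array([672., 120.]), array([561., 152.]), array([572., 199.])]
hinge [617.26108132 159.74223115  54.        ] post [649.52856955 150.65885239 115.        ] tip [560.45483146 176.57643905 125.        ]
33.52161342333511 164.27795609960486
59.24812721901742 163.49311063614428
92.76773208538926 163.7767067776993
(array([559.14704953, 176.05770042, 124.16344327]), [np.float64(1.8160676498822756), np.float64(2.739490858653425), np.float64(1.325398468801393)]) (array([649.70627318, 151.37270307, 111.60448975]), [np.float64(1.726407296172624), np.float64(1.6874769878529203), np.float64(0.10037415890589994)])
```

The three views agree: hinge (617,160), lever yaw 164°, joint about 0.9 rad. I'll move over the grip and descend to just above it.

Request:
drive_tool --moves '[{"travel":[0.006,-0.028,0],"rotation":[0,0,0],"fingers":0},{"travel":[0.007,-0.027,0],"rotation":[0,0,0],"fingers":0},{"travel":[0,0,0.03],"rotation":[0,0,0],"fingers":0},{"travel":[0,0,0.03],"rotation":[0,0,0],"fingers":0},{"travel":[0,0,0.025],"rotation":[0,0,0],"fingers":0},{"travel":[0,0,0],"rotation":[0,0,0],"fingers":0},{"travel":[0,0,0],"rotation":[0,0,0],"fingers":0}]'

```text
time_s: 3.05
position: [577.7, 169.3, 134.1]
eef_rot: [0.0, 0.99, -0.138, -0.0]
force: [-0.4, -0.0, 0.5]
opening: 0.8
grasp_force: 0.0
```

Request:
drive_tool --moves '[{"travel":[0,0,0.008],"rotation":[0,0,0],"fingers":0},{"travel":[0,0,0.008],"rotation":[0,0,0],"fingers":0},{"travel":[-0.006,0,0.006],"rotation":[0,0,0],"fingers":0},{"travel":[-0.006,0,0.006],"rotation":[0,0,0],"fingers":0},{"travel":[-0.005,0,0.006],"rotation":[0,0,0],"fingers":0},{"travel":[-0.005,0,0.007],"rotation":[0,0,0],"fingers":0},{"travel":[0,0,0],"rotation":[0,0,0],"fingers":0}]'

```text
time_s: 3.75
position: [555.0, 176.8, 91.1]
eef_rot: [0.0, 0.991, -0.136, -0.001]
force: [-0.3, 0.4, -0.1]
opening: 0.7
grasp_force: 0.0
```

Run:
```python
from h import *
a=snap('scene','s2');b=snap('side','b2')
C=np.hstack([cv2.resize(a['pixels'][150:310,260:420],(400,400)),cv2.resize(b['pixels'][190:350,150:310],(400,400))])
cv2.imwrite('pics/c2.png',C[:,:,::-1])
```

```text
(no output)
```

View pics/c2.png

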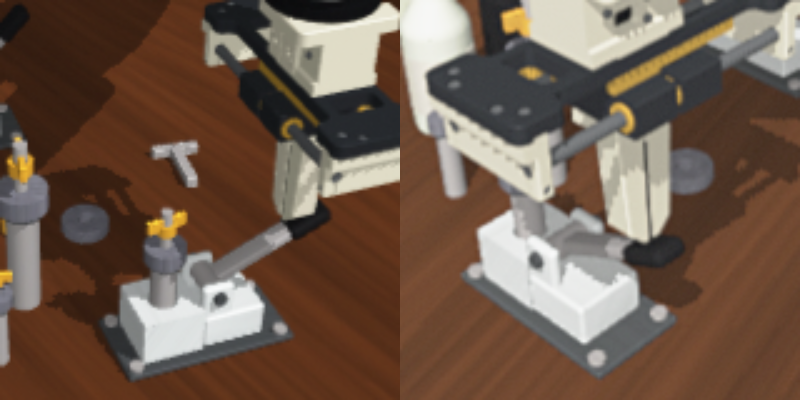

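Left crop (scene): the lever is part-way down, with the fingertips on the grip at about (300,220). Right crop (side): the post is still standing and the gripper is clear of everything else. I'll carry on along the arc to the stop.

Request:
drive_tool --moves '[{"travel":[-0.005,0,0.006],"rotation":[0,0,0],"fingers":0},{"travel":[-0.004,0,0.007],"rotation":[0,0,0],"fingers":0},{"travel":[-0.003,0,0.007],"rotation":[0,0,0],"fingers":0},{"travel":[-0.002,0,0.006],"rotation":[0,0,0],"fingers":0},{"travel":[-0.002,0,0.005],"rotation":[0,0,0],"fingers":0},{"travel":[0,0,0.003],"rotation":[0,0,0],"fingers":0},{"travel":[0,0,0],"rotation":[0,0,0],"fingers":0}]'

```text
time_s: 4.55
position: [540.6, 180.9, 57.8]
eef_rot: [0.0, 0.991, -0.137, -0.001]
force: [0.1, 0.5, 1.2]
opening: 0.5
grasp_force: 0.0
```

Nearly at the stop, so I'll press gently and watch the force.

Request:
drive_tool --moves '[{"travel":[0,0,0.001],"rotation":[0,0,0],"fingers":0},{"travel":[0,0,0.001],"rotation":[0,0,0],"fingers":0},{"travel":[0,0,0],"rotation":[0,0,0],"fingers":0}]'

```text
time_s: 4.85
position: [541.4, 181.0, 56.7]
eef_rot: [-0.0, 0.991, -0.137, 0.0]
force: [-0.2, -0.7, 0.3]
opening: 0.5
grasp_force: 0.0
```

Request:
drive_tool --moves '[{"travel":[0,0,0.001],"rotation":[0,0,0],"fingers":0},{"travel":[0,0,0],"rotation":[0,0,0],"fingers":0}]'

```text
time_s: 5.05
position: [541.5, 181.0, 56.2]
eef_rot: [-0.0, 0.991, -0.137, 0.0]
force: [-1.5, -1.3, 4.4]
opening: 0.5
grasp_force: 2.1
```

Request:
drive_tool --moves '[{"travel":[0,0,0.001],"rotation":[0,0,0],"fingers":0},{"travel":[0,0,0],"rotation":[0,0,0],"fingers":0}]'

```text
time_s: 5.25
position: [541.6, 181.0, 56.0]
eef_rot: [-0.0, 0.991, -0.137, 0.0]
force: [-6.7, -1.3, 11.3]
opening: 0.7
grasp_force: 5.8
```

The force climbed to 11 N while z stayed at 56.0 mm, which is exactly the grip top when shut, so the lever is on its stop. I'll lift straight off and check.

Request:
drive_tool --moves '[{"travel":[0,0,-0.01],"rotation":[0,0,0],"fingers":0},{"travel":[0,0,-0.03],"rotation":[0,0,0],"fingers":0},{"travel":[0,0,-0.04],"rotation":[0,0,0],"fingers":0},{"travel":[0,0,-0.04],"rotation":[0,0,0],"fingers":0},{"travel":[0,0,-0.03],"rotation":[0,0,0],"fingers":0},{"travel":[0,0,0],"rotation":[0,0,0],"fingers":0},{"travel":[0,0,0],"rotation":[0,0,0],"fingers":0}]'

```text
time_s: 5.95
position: [542.0, 181.1, 205.8]
eef_rot: [-0.0, 0.991, -0.137, 0.001]
force: [0.1, -1.0, -1.0]
opening: 0.5
grasp_force: 0.0
```

Run:
```python
from h import *
a=snap('scene','s3');b=snap('side','b3')
C=np.hstack([cv2.resize(a['pixels'][130:310,220:400],(400,400)),cv2.resize(b['pixels'][160:340,160:340],(400,400))])
cv2.imwrite('pics/c3.png',C[:,:,::-1]); print(arm.state()['force'])
```

```text
[-0.51640381 -0.56654758 -0.15922507]
```

View pics/c3.png

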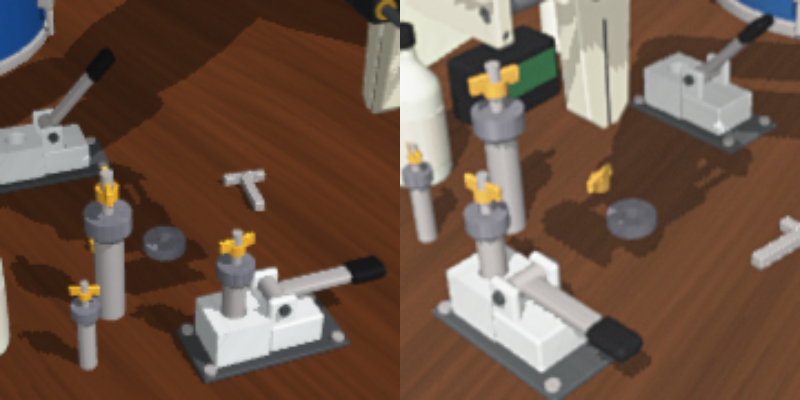

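The lever now lies level, with its grip at (365,270) in the left crop. The post stands in its socket at (236,280), the spare lever is still up, and the gripper is clear.

```bash
python3 -c "
from cell import arm
print(arm.sign_off())"
```

```text
the job is handed in; nothing more can be done
None
```

The lever on the block with the post is pressed fully shut against its stop, the post is still standing in its socket, the empty block's lever was not touched, and the job was handed in at about 6 s of the 29 s limit.

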